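# Right the toppled dust cover and nest the stack

### The job

One of the three brown dust covers has been knocked over on the round white work board. Tip it up onto its broad rim on the board, without picking it up off the board, and then nest the other two covers squarely down over it, one after the other, so that all three stand as one upright stack wholly on the board. Do not knock the standing covers over, and leave everything else on the bench where it is.

Things in the scene. Friction and masses are not known exactly. Their poses are not given: they have to be found in the camera images.
- fallen_mid (a point): the toppled brown dust cover (shape: see cover_a) lying on the board on its flange edge and top edge; its z axis dips 19 degrees. Its flange stands nearly upright, highest edge 81 mm above the board: pushed there, level, away from the top end, the cover rolls over its flange edge and drops onto its rim. Mass centre about 16 mm from the rim. Point: on the axis, 39 mm from each end
- cover_a_mid (a point): standing brown plastic dust cover, a hollow bell open below, 78 mm high, 0.14 kg: steel flange at the open rim 86 mm across, 8 mm thick, standing 8 mm proud of the cone; hollow cone 69 to 47 mm across; top 16 mm a solid straight grip 38 mm across. Nested home it sits 18 mm above the cover below, 2 mm side play. Point: on the axis, 39 mm from each end; z axis from rim to top
- cover_b_mid (a point): the other standing dust cover, identical to cover_a: 78 mm high, grip 38 mm across at its top, rim down on the table. Point: on the axis, half-way up (39 mm); z axis from rim to top
- board: fixed round white work board, 330 mm across, 6 mm thick, lying on the table; origin at the centre of its underside
- holder: bystander on the board: round brass movement holder 38 mm across, 17 mm high; origin at underside centre
- oil_jar: bystander on the board: small clear glass jar with black lid, 32 mm across, 42 mm high; origin at underside centre
- dish: bystander on the board: open steel dish 42 mm across, 14 mm high; origin at underside centre
- weight: bystander on the board: dark steel weight with a short neck, 34 mm across, 36 mm high; origin at underside centre
- tall_bottle: bystander beside the board: amber glass bottle 54 mm across, 170 mm high; origin at underside centre
- screw_jar: bystander beside the board: glass jar with steel lid, 60 mm across, 85 mm high; origin at underside centre
- driver: bystander lying beyond the board: small screwdriver 130 mm long and under 30 mm thick; origin at its middle
Things that resemble listed ones, but are neither listed nor needed, are in the scene too. Leave any blue or green look-alike of the part that bears cover_b_mid alone. Leave any green or orange look-alike of the part that bears fallen_mid alone.

How it is judged:
By the outcome, as a careful person would: the job done as asked, in the order asked, and still so for the second after the job is handed in, with the robot touching nothing.
It also fails if it takes over 72 s, if anything falls off the work surface, if the arm or the gripper's body presses on something with over 40 N, if the wrist force passes 120 N, or if a joint passes its speed limit or range.

### The arm

A 6-joint arm with a two-finger parallel gripper is mounted at the origin on the work surface. World frame = base frame: x ahead of the robot, y to its left, z up, the work surface at z = 0. Lengths are in m, angles in degrees, forces in N, time in s.
With the tool pointing down it reaches from about 0.25 to 0.775 m from the base axis. Payload 4 kg.
Tool frame: the origin (TCP) lies midway between the tips of the shut fingers; the grasp point (between the pads) lies 19 mm behind it (arm.grasp_offset is the distance from the TCP to the grasp point, in m); y points along the fingers, z is the direction in which the jaws open and shut, and the axes are right-handed (so a half turn about y gives the same grasp; the last joint's range is limited). The gripper opens to 94 mm and grips with 3 to 60 N. Pads are 16 mm wide; open, the fingers measure 119 mm over their backs; the gripper's body (75 mm by 177 mm) begins 78 mm behind the grasp point.
Start: joints at [-70.709, 4.996, 78.535, -0, 96.463, -5.907], TCP at [0.234, -0.498, 0.206] pointing down, gripper open.
Joint ranges: [-177.83, 177.83], [-43.37, 116.18], [15.69, 146.23], [-61.86, 241.86], [9.47, 152.12], [-147.06, 147.06]. Speed limits (degrees/s): [159.86, 159.86, 180, 180, 180, 180].

### API

Orientations are given as [roll, pitch, yaw] about the fixed x, y, z axes, in that order (R = Rz(yaw) Ry(pitch) Rx(roll)).
In Python, from cell import arm gives the robot as it stands. The module is installed in compiled form; this text tells all that it offers.
- The arm moves only by the shell command python3 -m pendant 'ROWS' [OPENING] [FORCE]. ROWS is JSON, one flat list of numbers, 4 for each row, row after row: the shift along the tool's x, y, z in cm, then the turn about the tool's y in degrees. In form: [tx, ty, tz, spin, tx, ty, tz, spin, ...]. A call has 1 to 20 rows; each row is the pose to reach, as a shift and turn from the pose commanded when the call began, along the tool's axes at that moment; what a row does not reach only later rows make up. A row lasts 1/8 s, in which the tool goes at most 62.5 mm and 10.7 degrees, less where a joint would pass 70% of its speed; a pose out of reach is approached as far as the arm can. A call with a gripper value outside its range is refused whole. OPENING is the finger opening in cm, from 0 to 9.4, set as the call begins (- or left out, the last holds). The fingers move at their own pace and stop on an object; FORCE is the grip in N (left out, the last holds). Time passes only in rows, so rows that repeat a pose let the fingers close. It gives the time, the measured TCP pose, the force and the opening at its end, in the units of the state.
- arm.get_obs(): the state, without advancing time (a new reading comes with each control period).
- arm.grab_frame(name): name is "scene" or "side" or "wrist"; returns the picture (384x512x3 uint8, blue, green, red); there is no depth.
- arm.camera_info(name): a dict with "K" (3x3 intrinsics, pixels), "pose" (4x4, takes a point from camera to world coordinates). Camera axes: x right, y up, looking along -z (the intrinsics and any distortion apply to the point x, -y, -z); pixel columns grow to the right and rows downward; lengths in m; the calibration is good to about 2 mm. A picture is of the moment at which its call begins: read the wrist's pose just before it. camera_info takes no time and is no camera call; for the wrist camera it gives the pose at the moment of the call.
- arm.hand_in(): hands the job in, once; it reports no verdict.
The state is a dict: "t": time; "qpos": joint angles; "joint_velocities": joint speeds; "joint_efforts": joint torques, N m; "eef_pos": TCP position; "tool_rot": TCP orientation; "wrist_force": force on the tool from outside, world axes, zero at the start; "wrist_torque": the same for the moment, N m; "grip_width": finger opening in m.
Only numpy, scipy, OpenCV 4.12 (cv2) and the standard library are available. Lean on these libraries where they do the work, as an engineer would, in place of code of your own. Each camera call takes 0.05 s, during which the arm holds its last target.

## Working session

There is one attempt and no reset: what is moved stays moved. The work goes in short steps, Python scripts to look and compute and a shell command to move; the robot and the scene stay as the last step left them, time stands still between calls to the robot, and variables do not carry over. Pictures are saved under pics/ and viewed, and the job is handed in when it is done.

```bash
mkdir -p pics; ls; python3 - <<'E'
from cell import arm
import cv2,numpy as np
print(arm.get_obs())
for n in("scene","side","wrist"):
    i=arm.camera_info(n);print(n,{k:np.round(v,4).tolist() if hasattr(v,'shape') or isinstance(v,list) else v for k,v in i.items()})
    cv2.imwrite(f"pics/{n}0.png",arm.grab_frame(n))
E
```

```text
pics
{'t': 0.0, 'qpos': array([-7.07082681e+01,  5.03941707e+00,  7.86193038e+01, -2.45602303e-03,
        9.64650615e+01, -5.90653299e+00]), 'joint_velocities': array([ 0.12553039, -0.05627039, -0.05746563,  0.08894446,  0.06587458,
        0.01753996]), 'joint_efforts': array([ 8.80465341e-04, -3.40177274e+01, -3.02424359e+01,  7.18888873e-02,
        3.29391507e-02, -1.60658506e-04]), 'eef_pos': array([ 0.23397512, -0.49716366,  0.20434943]), 'tool_rot': array([-9.01233764e+01,  1.03098950e-02, -1.54802020e+02]), 'wrist_force': array([-0.24062299, -1.16193469,  0.03489841]), 'wrist_torque': array([0.02110367, 0.00056989, 0.02561686]), 'grip_width': 0.0939434774373385}
scene {'K': [[447.6955, 0.0, 248.7609], [0.0, 447.6955, 191.8865], [0.0, 0.0, 1.0]], 'pose': [[-0.2653, -0.6901, 0.6733, 1.2535], [0.964, -0.1788, 0.1965, 0.1475], [-0.0152, 0.7012, 0.7128, 0.862], [0.0, 0.0, 0.0, 1.0]]}
side {'K': [[361.7759, 0.0, 263.1726], [0.0, 361.7759, 192.345], [0.0, 0.0, 1.0]], 'pose': [[0.8097, 0.4486, -0.3784, 0.0851], [-0.5868, 0.6243, -0.5156, -0.6044], [0.005, 0.6395, 0.7688, 0.906], [0.0, 0.0, 0.0, 1.0]]}
wrist {'K': [[270.215, 0.0, 252.0584], [0.0, 270.215, 189.2031], [0.0, 0.0, 1.0]], 'pose': [[0.4263, 0.8801, 0.2089, 0.2938], [-0.9046, 0.4153, 0.0961, -0.4695], [-0.0022, -0.23, 0.9732, 0.384], [0.0, 0.0, 0.0, 1.0]]}
```

View pics/scene0.png

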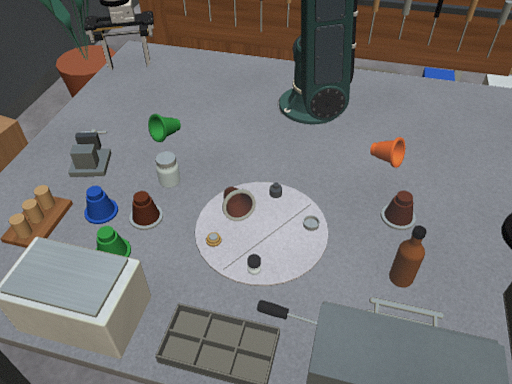

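View pics/side0.png

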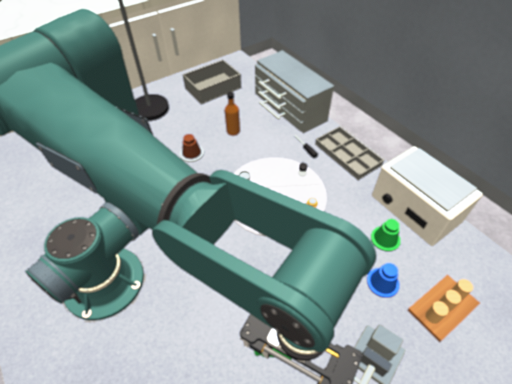

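View pics/wrist0.png

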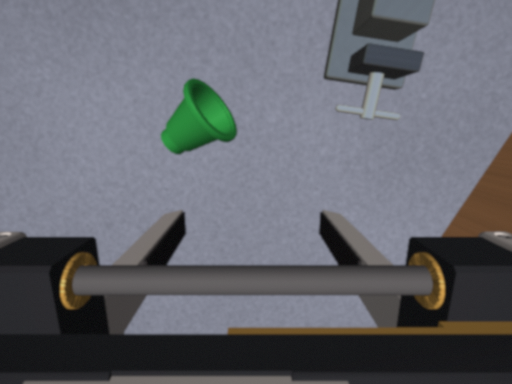

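```bash
cat > h.py <<'E'
import numpy as np,cv2
from cell import arm
def ray(n,u,v,info=None):
    i=info or arm.camera_info(n);K=np.array(i["K"]);P=np.array(i["pose"])
    d=np.linalg.inv(K)@[u,v,1];d=P[:3,:3]@(d*[1,-1,-1]);return P[:3,3],d
def onz(n,u,v,z,info=None):
    o,d=ray(n,u,v,info);return o+d*(z-o[2])/d[2]
def proj(n,p,info=None):
    i=info or arm.camera_info(n);K=np.array(i["K"]);P=np.array(i["pose"])
    p=np.atleast_2d(p);c=(p-P[:3,3])@P[:3,:3];c=c*[1,-1,-1];q=c@K.T;return q[:,:2]/q[:,2:]
def crop(src,dst,x0,y0,x1,y1,s):
    im=cv2.imread(src)[y0:y1,x0:x1];cv2.imwrite(dst,cv2.resize(im,None,fx=s,fy=s,interpolation=cv2.INTER_CUBIC))
E
python3 - <<'E'
from h import *
crop("pics/scene0.png","pics/c1.png",185,170,345,285,5)
crop("pics/scene0.png","pics/c2.png",70,170,170,250,5)
crop("pics/scene0.png","pics/c3.png",360,170,440,250,5)
E
```

```text
(no output)
```

View pics/c1.png

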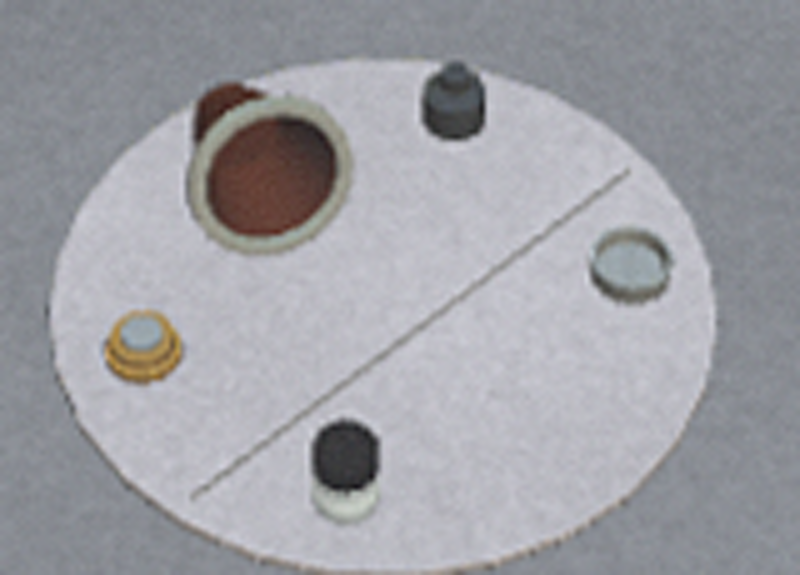

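View pics/c2.png

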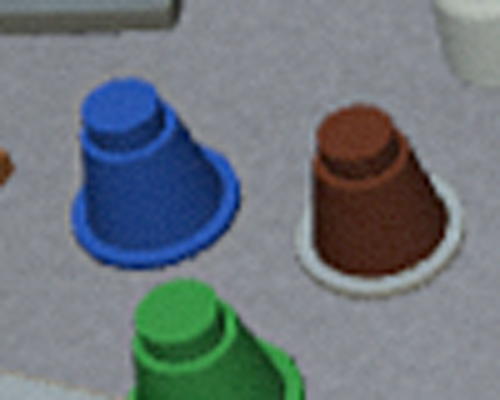

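View pics/c3.png

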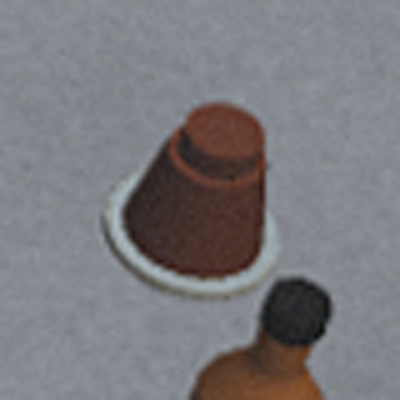

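```bash
cat > fit.py <<'E'
from h import *
from scipy.optimize import minimize
def frame(o,a):
    a=np.array(a)/np.linalg.norm(a);u=np.cross(a,[0.3,0.2,.9] if abs(a[2])<.9 else [1,0,0]);u/=np.linalg.norm(u);return np.array(o),a,u,np.cross(a,u)
def circ(F,z,r,n=48):
    o,a,u,v=F;t=np.linspace(0,2*np.pi,n,endpoint=False)[:,None];return o+a*z+r*(np.cos(t)*u+np.sin(t)*v)
S=8
def fillh(m,q,val):
    q=(q+.5)*S-.5  # supersample
    h=cv2.convexHull(np.round(q).astype(np.int32));cv2.fillConvexPoly(m,h,val)
def down(m,box):
    return cv2.resize(m,None,fx=1/S,fy=1/S,interpolation=cv2.INTER_AREA)
def brown(im):
    b,g,r=[im[...,k].astype(float) for k in range(3)]
    return ((r>1.45*b)&(r-b>12)).astype(float)
def render(cam,F,box,opening=None,info=None):
    x0,y0,x1,y1=box;m=np.zeros(((y1-y0)*S,(x1-x0)*S),np.float32);P=lambda *c:proj(cam,np.vstack(c),info)-[x0,y0]
    if opening is not None:
        fillh(m,P(circ(F,8,34.5e-3)*0+circ(F,.008,.0345),circ(F,.062,.0235)),1.);fillh(m,P(circ(F,.062,.019),circ(F,.078,.019)),1.)
        fillh(m,P(circ(F,0,.043),circ(F,.008,.043)),0.);fillh(m,P(circ(F,0,opening)),1.)
    else:
        fillh(m,P(circ(F,0.008,.0345),circ(F,.062,.0235)),1.);fillh(m,P(circ(F,.062,.019),circ(F,.078,.019)),1.)
    return down(m,box)
def fit_standing(cam,im,box,xy,z0,info=None):
    x0,y0,x1,y1=box;B=brown(im)[y0:y1,x0:x1];info=info or arm.camera_info(cam)
    f=lambda p:np.abs(render(cam,frame([p[0],p[1],z0],[0,0,1]),box,None,info)-B).sum()
    r=minimize(f,xy,method="Nelder-Mead",options=dict(initial_simplex=np.array(xy)+np.array([[0,0],[.01,0],[0,.01]]),xatol=1e-4));return r.x,r.fun,B.sum()
TH=np.radians(18.9)
def fallenF(p,zb=.006):
    h=np.array([np.cos(p[2]),np.sin(p[2]),0]);a=h*np.cos(TH)-np.array([0,0,np.sin(TH)]);n=h*np.sin(TH)+np.array([0,0,np.cos(TH)])
    c=np.array([p[0],p[1],zb]);return frame(c-.008*a+.043*n,a)
E
python3 - <<'E'
from fit import *
im=cv2.imread("pics/scene0.png");info=arm.camera_info("scene")
for nm,box,px in(("A",(125,180,165,230),(141.4,196.6)),("B",(380,180,420,230),(405.2,196.8))):
    p=onz("scene",*px,.078);print(nm,p,fit_standing("scene",im,box,p[:2],0.))
    print(np.abs(0))
# board
pts=[(52,310),(715,310),(390,60),(390,573)]
print([onz("scene",185+x/5,170+y/5,.006).round(3) for x,y in pts])
box=(215,180,265,225);x0,y0,x1,y1=box;B=brown(im)[y0:y1,x0:x1]
g=onz("scene",238,220,.006)
best=None
f=lambda p:np.abs(render("scene",fallenF(p),box,p[3],info)-B).sum()
for psi in np.radians([150,180,210,240]):
    s=np.array([g[0],g[1],psi,.034]);r=minimize(f,s,method="Nelder-Mead",options=dict(initial_simplex=s+np.vstack([0*s,np.diag([.01,.01,.2,.002])]),xatol=1e-4,maxiter=400))
    print(r.x,np.degrees(r.x[2]),r.fun,B.sum())
    if best is None or r.fun<best.fun:best=r
F=fallenF(best.x)
print("contact",best.x[:2],"mid",F[0]+.039*F[1],"landing centre",best.x[:2]-.043*np.array([np.cos(best.x[2]),np.sin(best.x[2])]))
v=cv2.resize(im[170:285,185:345],None,fx=5,fy=5,interpolation=cv2.INTER_CUBIC)
for z,r in((0,.043),(.008,.043),(.078,.019),(0,best.x[3])):
    q=(proj("scene",circ(F,z,r))-[185,170]+.5)*5-.5;cv2.polylines(v,[np.round(q).astype(int)],True,(0,255,0),1)
for nm,px,z in(("holder",(143,365),.006),("weight",(455,120),.006),("oil",(345,505),.006),("dish",(631,275),.006)):
    print(nm,onz("scene",185+px[0]/5,170+px[1]/5,z).round(3))
cv2.imwrite("pics/ov1.png",v)
E
```

```text
A [ 0.59436609 -0.3185016   0.078     ] (array([ 0.59293724, -0.32107763]), np.float64(45.484375), np.float64(688.0))
0
B [0.43427343 0.30114649 0.078     ] (array([0.43108585, 0.29984497]), np.float64(200.203125), np.float64(573.0))
0
[array([ 0.612, -0.179,  0.006]), array([0.529, 0.137, 0.006]), array([ 0.399, -0.061,  0.006]), array([0.716, 0.019, 0.006])]
[ 0.54721755 -0.08678751  3.66519167  0.02866992] 210.00001395871112 84.703125 444.0
[ 0.54822617 -0.08744737  3.63404015  0.02785547] 208.2151630966968 89.3125 444.0
[ 0.54711986 -0.08625751  3.66549638  0.02911636] 210.01747222926736 85.34375 444.0
[ 0.54712406 -0.08661503  3.65743344  0.02880494] 209.55549975289927 85.1875 444.0
contact [ 0.54721755 -0.08678751] mid [ 0.50975581 -0.10841607  0.03664023] landing centre [ 0.58445663 -0.0652875 ]
holder [ 0.633 -0.125  0.006]
weight [ 0.434 -0.016  0.006]
oil [ 0.686 -0.01   0.006]
dish [0.518 0.093 0.006]
```

View pics/ov1.png

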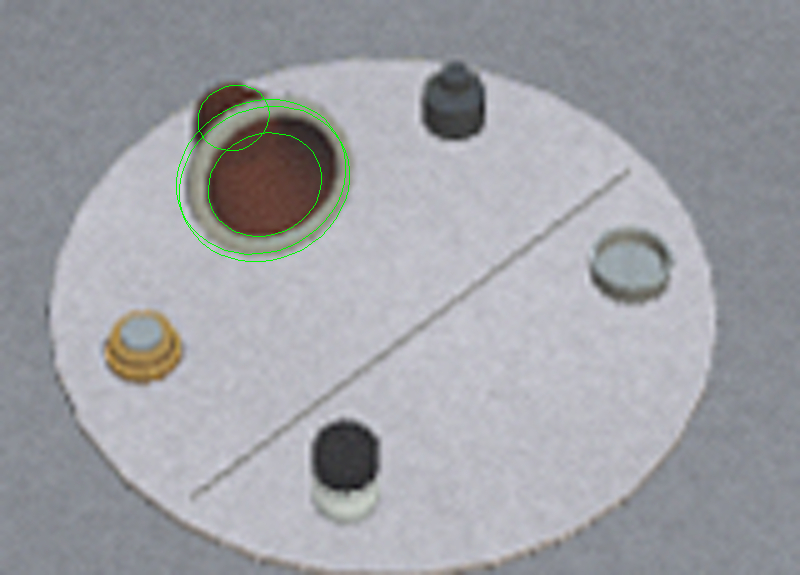

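```bash
sed -i 's/return ((r>1.45\*b)&(r-b>12)).astype(float)/return ((r>1.15*b+3)).astype(float)/' fit.py
python3 - <<'E'
from fit import *
im=cv2.imread("pics/scene0.png");info=arm.camera_info("scene")
for nm,box,px in(("A",(125,180,165,230),(141.4,196.6)),("B",(380,180,420,228),(405.2,196.8))):
    p=onz("scene",*px,.078);print(nm,fit_standing("scene",im,box,p[:2],0.))
box=(215,180,265,225);x0,y0,x1,y1=box;B=brown(im)[y0:y1,x0:x1]
f=lambda p:np.abs(render("scene",fallenF(p),box,p[3],info)-B).sum()
best=None
for psi in np.radians([190,205,220]):
  for dx in(-.01,0):
    s=np.array([.547+dx,-.087,psi,.033]);r=minimize(f,s,method="Nelder-Mead",options=dict(initial_simplex=s+np.vstack([0*s,np.diag([.01,.01,.2,.002])]),xatol=1e-4,maxiter=400))
    print(r.x,np.degrees(r.x[2]),r.fun,B.sum())
    if best is None or r.fun<best.fun:best=r
F=fallenF(best.x)
print("mid",F[0]+.039*F[1],"landing centre",best.x[:2]-.043*np.array([np.cos(best.x[2]),np.sin(best.x[2])]))
v=cv2.resize(im[170:285,185:345],None,fx=5,fy=5,interpolation=cv2.INTER_CUBIC)
for z,r in((0,.043),(.008,.043),(.078,.019),(0,best.x[3])):
    q=(proj("scene",circ(F,z,r))-[185,170]+.5)*5-.5;cv2.polylines(v,[np.round(q).astype(int)],True,(0,255,0),1)
cv2.imwrite("pics/ov2.png",v)
E
```

```text
A (array([ 0.5928828 , -0.32111596]), np.float64(31.296875), np.float64(712.0))
B (array([0.43101277, 0.29980507]), np.float64(52.625), np.float64(726.0))
[ 0.54324007 -0.08448115  3.7230493   0.03301214] 213.3150116197881 67.171875 530.0
[ 0.54319634 -0.08431151  3.72927788  0.03280409] 213.6718831286438 67.828125 530.0
[ 0.54445267 -0.08555447  3.69981335  0.03179025] 211.9836899646981 70.9375 530.0
[ 0.54279583 -0.0843071   3.7266706   0.03301115] 213.5224967650124 67.71875 530.0
[ 0.54282379 -0.08428601  3.736419    0.0329679 ] 214.08103909376493 67.71875 530.0
[ 0.54309509 -0.08430368  3.72764979  0.03286647] 213.5786005715675 67.3125 530.0
mid [ 0.50709169 -0.10823975  0.03664023] landing centre [ 0.5791736  -0.06086375]
```

View pics/ov2.png

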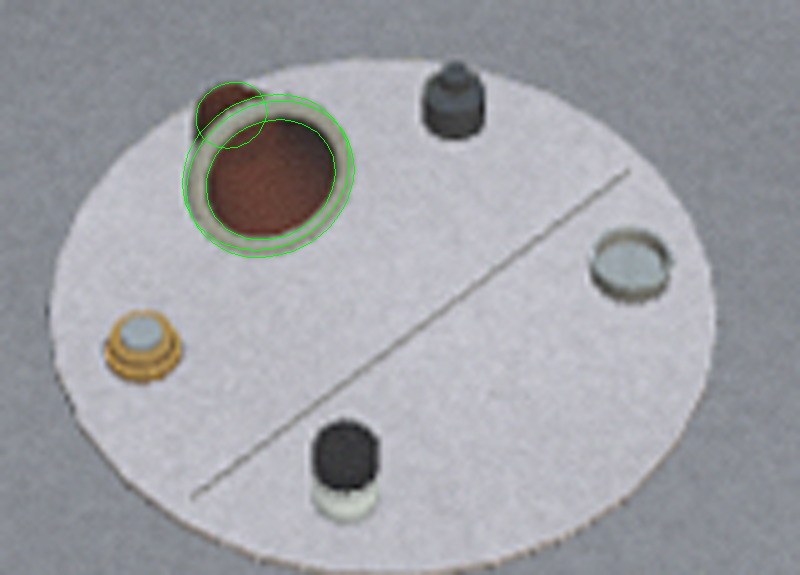

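```bash
cat > go.py <<'E'
# shift in tool axes (cm) and spin to a target TCP; uses measured pose
import sys
from h import *
from scipy.spatial.transform import Rotation as R
def to(x,y,z,yaw=None):
    o=arm.get_obs();M=R.from_euler("xyz",o["tool_rot"],degrees=True).as_matrix()
    d=M.T@(np.array([x,y,z])-o["eef_pos"])*100
    print("t",round(float(o["t"]),2),"tcp",o["eef_pos"].round(4),"rot",o["tool_rot"].round(1),"w",round(float(o["grip_width"]),4),"F",o["wrist_force"].round(1))
    print("shift cm",d.round(2),"spin",None if yaw is None else round((o["tool_rot"][2]-yaw+180)%360-180,1))
if __name__=="__main__":to(*map(float,sys.argv[1:]))
E
python3 go.py 0.495 -0.116 0.150 -146.5
```

```text
t 0.15 tcp [ 0.234  -0.4973  0.2046] rot [ -90.1    0.  -154.8] w 0.0941 F [-0.9 -0.7 -0.3]
shift cm [-39.85   5.5  -23.38] spin -8.3
```

```bash
python3 -m pendant '[-4,0,-2.4,-4, -8,0,-4.7,-8.3, -12,0,-7,-8.3, -16,0,-9.4,-8.3, -20,0,-11.7,-8.3, -24,1,-14.1,-8.3, -28,2,-16.5,-8.3, -32,3,-18.8,-8.3, -36,4,-21.1,-8.3, -39,5,-22.9,-8.3, -39.85,5.5,-23.4,-8.3, -39.85,5.5,-23.4,-8.3]' 1.5 10; python3 - <<'E'
from h import *
cv2.imwrite("pics/s1.png",arm.grab_frame("scene"));cv2.imwrite("pics/w1.png",arm.grab_frame("wrist"))
crop("pics/s1.png","pics/s1c.png",150,120,310,240,5)
E
```

```text
t: 1.65
eef_pos: [0.4947, -0.1162, 0.1498]
tool_rot: [-90.0, -0.1, -146.4]
wrist_force: [-0.7, -0.5, 0.0]
grip_width: 0.0147
```

View pics/s1c.png

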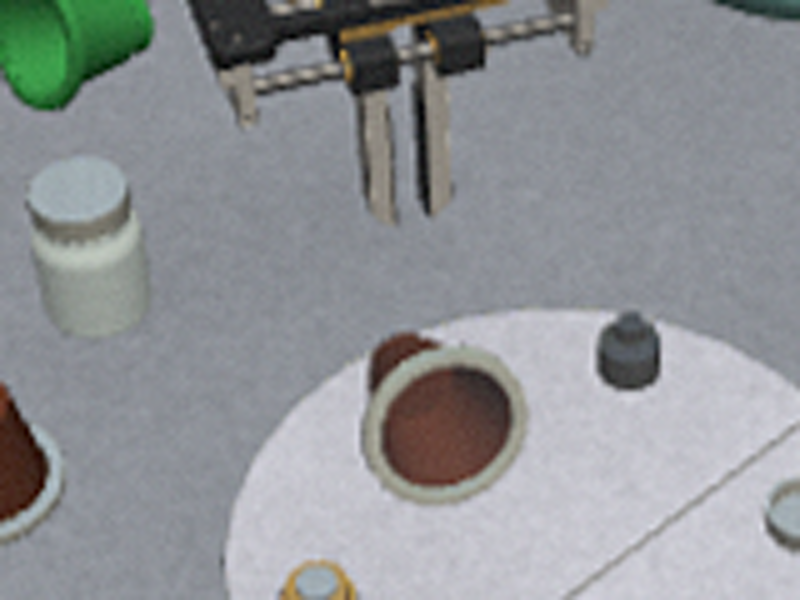

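View pics/w1.png

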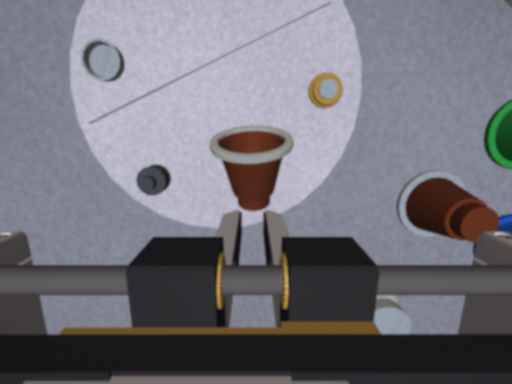

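```bash
python3 go.py 0.498 -0.114 0.081 -146.5
```

```text
t 1.75 tcp [ 0.4948 -0.1172  0.1507] rot [ -90.    -0.  -146.6] w 0.0147 F [0.2 0.3 0.1]
shift cm [-0.45  6.97 -0.1 ] spin -0.1
```

```bash
python3 -m pendant '[0,3,0,0, 0,6,0,0, -0.3,7,0,0, -0.3,7,0,0]'; python3 - <<'E'
from h import *
cv2.imwrite("pics/w2.png",arm.grab_frame("wrist"))
cv2.imwrite("pics/s2.png",arm.grab_frame("scene"))
crop("pics/s2.png","pics/s2c.png",190,130,310,230,5)
E
```

```text
t: 2.25
eef_pos: [0.4974, -0.1152, 0.0806]
tool_rot: [-90.0, -0.0, -146.6]
wrist_force: [0.1, -0.0, 1.0]
grip_width: 0.0151
```

View pics/s2c.png

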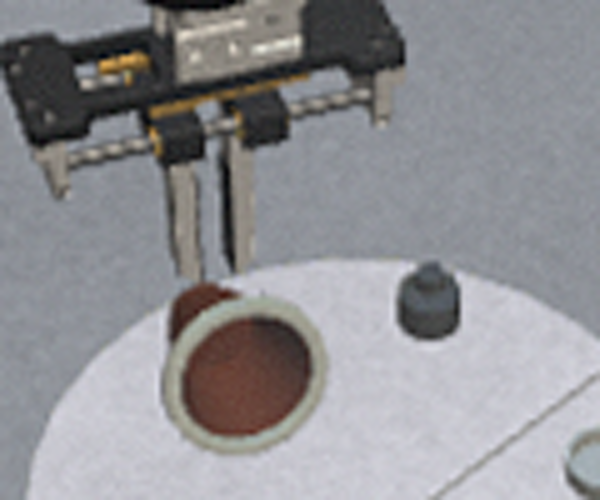

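View pics/w2.png

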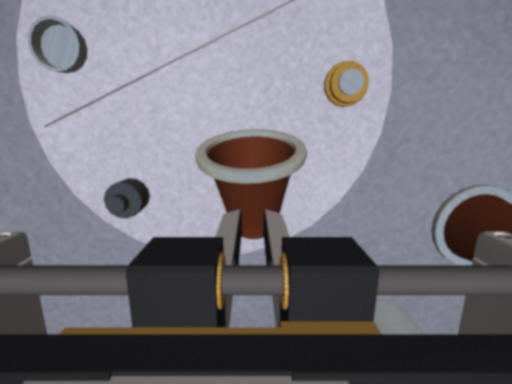

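```bash
python3 -m pendant '[-0.8,0,0,0, -1.5,0,0,0, -2,0,0,0, -2.5,0,0,0, -3,-0.1,0,0, -3.5,-0.2,0,0, -3.5,-0.2,0,0]'; python3 - <<'E'
from h import *
cv2.imwrite("pics/w3.png",arm.grab_frame("wrist"))
cv2.imwrite("pics/s3.png",arm.grab_frame("scene"))
crop("pics/s3.png","pics/s3c.png",190,130,310,230,5)
E
```

```text
t: 3.22
eef_pos: [0.5271, -0.0951, 0.0825]
tool_rot: [-90.0, 0.0, -146.5]
wrist_force: [-0.5, -0.2, -0.4]
grip_width: 0.0149
```

View pics/s3c.png

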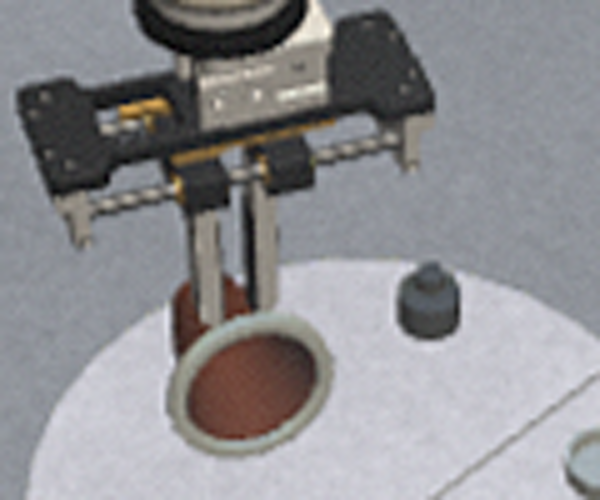

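View pics/w3.png

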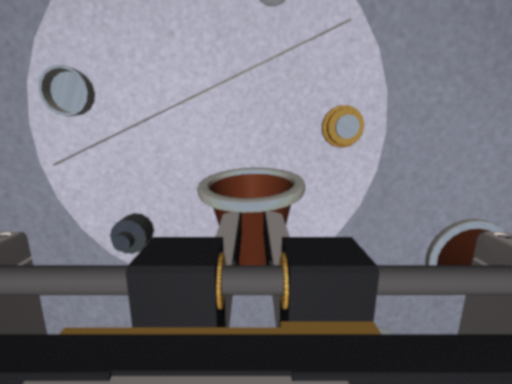

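Contact is good and the flange is rolling on its lower edge (ring top edge moved from crop y≈295 to 315, while the bottom stayed at y≈450). I'll continue.

```bash
python3 -m pendant '[-0.5,-0.1,0,0, -1,-0.2,0,0, -1.5,-0.2,0,0, -2,-0.2,0,0, -2.4,-0.2,0,0, -2.4,-0.2,0,0]'; python3 - <<'E'
from h import *
cv2.imwrite("pics/w4.png",arm.grab_frame("wrist"))
cv2.imwrite("pics/s4.png",arm.grab_frame("scene"))
crop("pics/s4.png","pics/s4c.png",190,130,310,230,5)
E
```

```text
t: 4.08
eef_pos: [0.547, -0.0819, 0.0844]
tool_rot: [-90.0, -0.0, -146.5]
wrist_force: [-0.6, 1.2, 0.4]
grip_width: 0.0151
```

View pics/s4c.png

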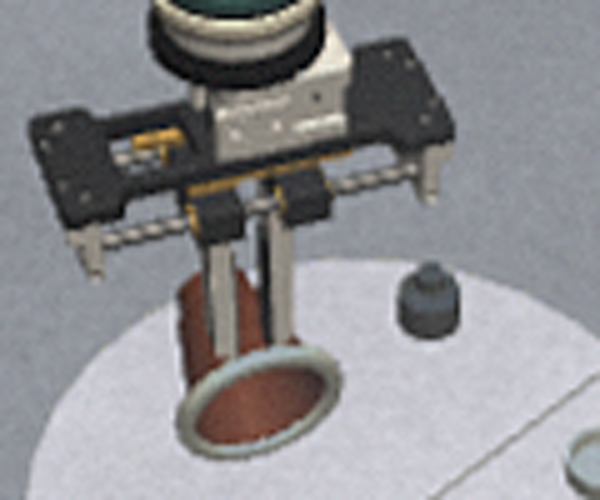

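View pics/w4.png

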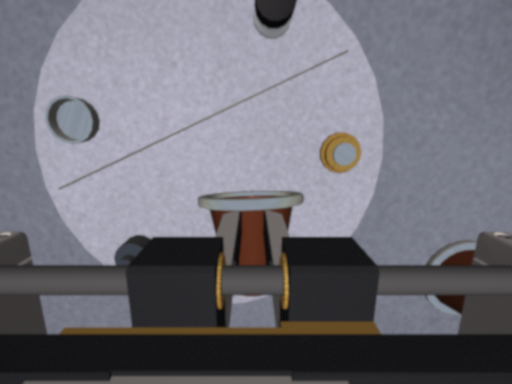

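```bash
python3 -m pendant '[-0.4,0,0,0, -0.8,0,0,0, -1.2,0,0,0, -1.6,0,0,0, -1.6,0,0,0]'; python3 - <<'E'
from h import *
cv2.imwrite("pics/s5.png",arm.grab_frame("scene"))
crop("pics/s5.png","pics/s5c.png",190,130,310,230,5)
E
```

```text
t: 4.8
eef_pos: [0.5604, -0.073, 0.0844]
tool_rot: [-90.0, 0.0, -146.5]
wrist_force: [-0.6, -0.2, -0.2]
grip_width: 0.0151
```

View pics/s5c.png

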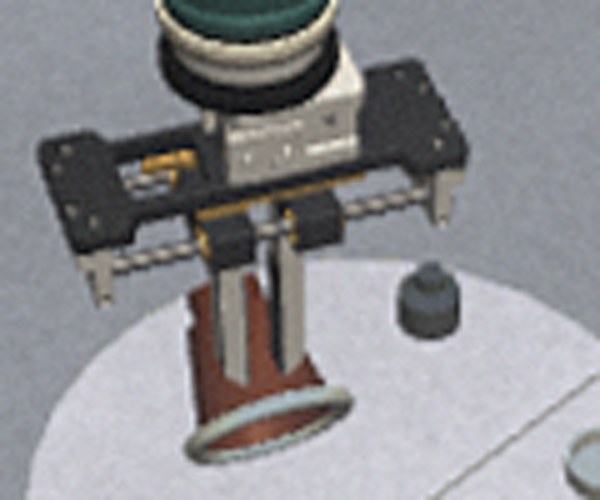

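```bash
python3 -m pendant '[-0.6,-0.8,0,0, -1.4,-1.8,0,0, -2.2,-3,0,0, -3,-4.5,0,0, -3.5,-6,0,0, -3.5,-8,0,0, -3.5,-8,0,0]'; python3 - <<'E'
from h import *
cv2.imwrite("pics/s6.png",arm.grab_frame("scene"))
crop("pics/s6.png","pics/s6c.png",190,130,310,230,5)
E
```

```text
t: 5.72
eef_pos: [0.5908, -0.054, 0.1673]
tool_rot: [-89.8, 0.2, -146.5]
wrist_force: [-0.2, 0.1, -1.1]
grip_width: 0.0149
```

View pics/s6c.png

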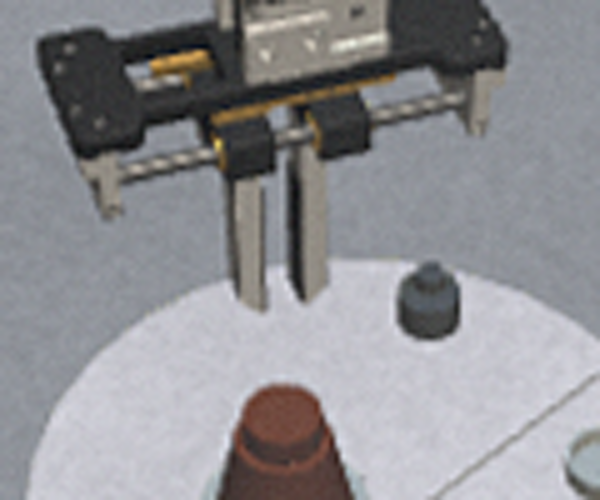

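It stands upright on its rim. Next I'll measure its position.

```bash
python3 - <<'E'
from fit import *
im=cv2.imread("pics/s6.png")
crop("pics/s6.png","pics/s6d.png",180,190,320,290,5)
p=onz("scene",247,213,.084)
print(fit_standing("scene",im,(225,195,275,255),p[:2],.006))
E
python3 go.py 0.593 -0.321 0.167 -146.5
```

```text
(array([ 0.58482212, -0.05525485]), np.float64(48.03125), np.float64(728.0))
t 5.78 tcp [ 0.59   -0.054   0.1657] rot [-8.990e+01  1.000e-01 -1.465e+02] w 0.015 F [ 0.7 -0.1 -0.7]
shift cm [14.49 -0.11 22.43] spin 0.0
```

View pics/s6d.png

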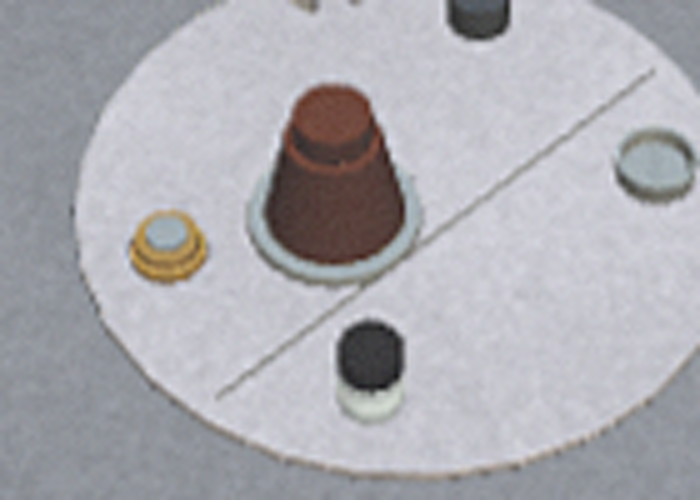

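```bash
python3 -m pendant '[2,0,3,0, 5,0,7.5,0, 8,0,12.3,0, 11,0,17,0, 13.5,0,21,0, 14.5,0.5,22.4,0, 14.5,1.5,22.4,0, 14.5,1.5,22.4,0]' 6 20; python3 - <<'E'
from fit import *
print(onz("scene",97,195,.078), onz("scene",107,238,.078))
i=arm.camera_info("wrist");im=arm.grab_frame("wrist");cv2.imwrite("pics/w7.png",im)
np.save("i7.npy",i,allow_pickle=True)
print(proj("wrist",[[.593,-.321,.078],[.593,-.321,0]],i))
E
python3 go.py 0.593 -0.321 0.15 -146.5
```

```text
t: 6.78
eef_pos: [0.5915, -0.3185, 0.1473]
tool_rot: [-90.2, -0.1, -146.4]
wrist_force: [0.8, 1.3, 0.5]
grip_width: 0.0598
[ 0.6168876 -0.4270343  0.078    ] [ 0.73277969 -0.33828793  0.078     ]
[[255.45903297 196.50855603]
 [254.95646911 180.23063422]]
t 6.83 tcp [ 0.5919 -0.3185  0.1484] rot [ -90.1   -0.  -146.4] w 0.0603 F [ 0.8  0.2 -0.8]
shift cm [ 0.05 -0.16  0.27] spin 0.1
```

View pics/w7.png

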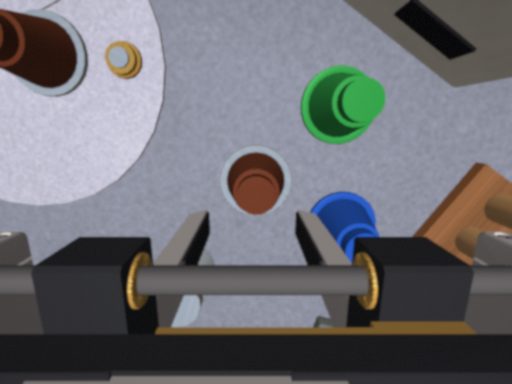

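```bash
python3 - <<'E'
from fit import *
i=np.load("i7.npy",allow_pickle=True).item();im=cv2.imread("pics/w7.png")
print(onz("wrist",256,193,.078,i))
crop("pics/w7.png","pics/w7c.png",210,135,310,225,6)
print(fit_standing("wrist",im,(215,140,297,220),[.593,-.321],0.,i))
E
```

```text
[ 0.5961492  -0.31951069  0.078     ]
(array([ 0.59391114, -0.32084083]), np.float64(150.0), np.float64(2599.0))
```

View pics/w7c.png

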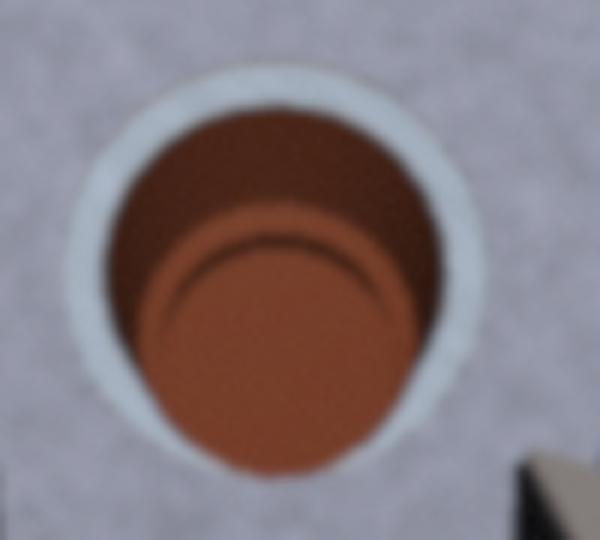

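```bash
python3 -m pendant '[0,3,0.3,0, 0,6,0.3,0, 0,7.8,0.3,0, 0,8.3,0.3,0, 0,8.3,0.3,0]'; python3 -m pendant '[0,0,0,0, 0,0,0,0, 0,0,0,0, 0,0,0,0, 0,0,0,0]' 3 25; python3 - <<'E'
from h import *
cv2.imwrite("pics/w8.png",arm.grab_frame("wrist"))
E
```

```text
t: 7.45
eef_pos: [0.5942, -0.323, 0.0672]
tool_rot: [-89.9, 0.0, -146.5]
wrist_force: [-0.1, -0.6, 1.2]
grip_width: 0.0599
t: 8.07
eef_pos: [0.5939, -0.3233, 0.0675]
tool_rot: [-90.0, 0.0, -146.5]
wrist_force: [-1.6, 1.0, 4.6]
grip_width: 0.0373
```

View pics/w8.png

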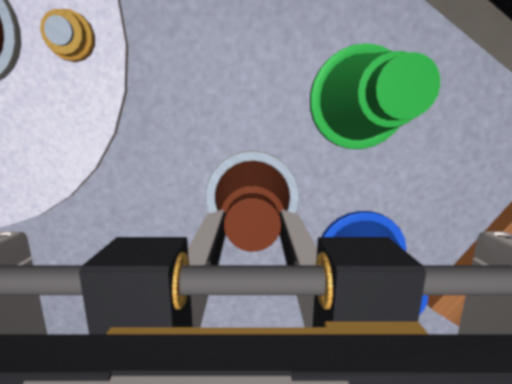

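```bash
python3 -m pendant '[0,-1,0,0, 0,-3,0,0, 0,-6,0,0, 0,-9,0,0, 0,-11,0,0, 0,-11,0,0, 0,-11,0,0]'; python3 - <<'E'
from fit import *
i=arm.camera_info("wrist");o=arm.get_obs();im=arm.grab_frame("wrist");cv2.imwrite("pics/w9.png",im);cv2.imwrite("pics/s9.png",arm.grab_frame("scene"))
B=brown(im)
print(o["eef_pos"],o["grip_width"],o["wrist_force"])
z0=o["eef_pos"][2]-.0675
# fit in wrist: rim plane z0, x,y
print(fit_standing("wrist",im,(200,120,300,255),[.594,-.323],z0,i))
im=cv2.imread("pics/s9.png");crop("pics/s9.png","pics/s9c.png",80,100,280,240,4)
print(fit_standing("scene",im,(110,130,160,185),[.594,-.323],z0))
E
python3 go.py 0.585 -0.055 0.178 -146.5
```

```text
t: 9.0
eef_pos: [0.5934, -0.3231, 0.1757]
tool_rot: [-90.1, -0.0, -146.5]
wrist_force: [-0.6, 0.0, -2.6]
grip_width: 0.037
[ 0.5934194  -0.32314955  0.17574981] 0.03703610585397378 [-0.61116524  0.03683928 -2.583664  ]
(array([ 0.59449485, -0.32235586]), np.float64(302.640625), np.float64(5086.0))
(array([ 0.5951735 , -0.32130394]), np.float64(61.03125), np.float64(617.0))
t 9.1 tcp [ 0.5931 -0.3229  0.1747] rot [-9.020e+01 -1.000e-01 -1.465e+02] w 0.0371 F [-0.8  0.4 -2.4]
shift cm [-14.11  -0.29 -22.79] spin -0.0
```

View pics/s9c.png

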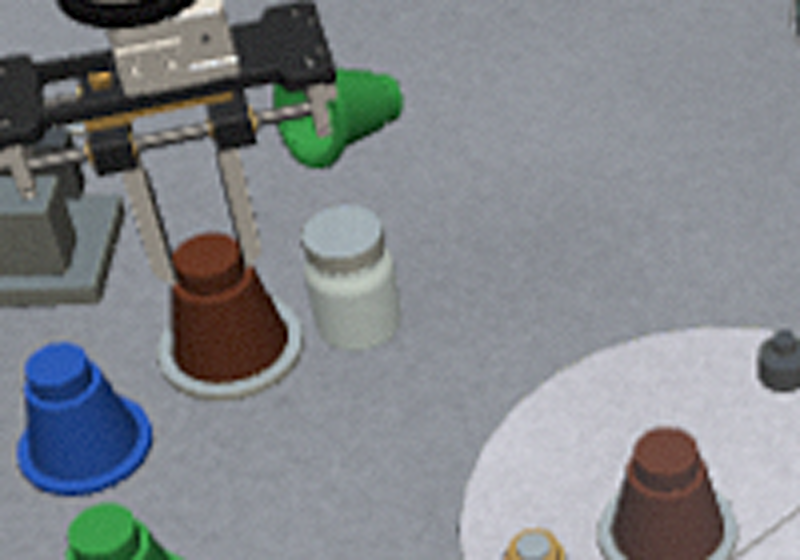

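View pics/w9.png

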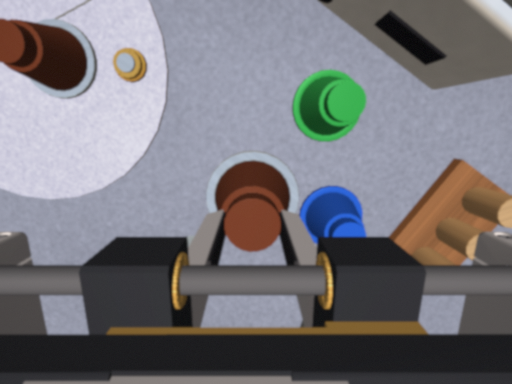

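```bash
python3 -m pendant '[-1.2,-0.2,-2,0, -3.6,-0.3,-6,0, -6.1,-0.3,-10,0, -8.5,-0.3,-14,0, -11,-0.3,-18,0, -12.8,-0.3,-21,0, -13.9,-0.3,-22.7,0, -13.9,-0.3,-22.7,0, -13.9,-0.3,-22.7,0, -13.9,-0.3,-22.7,0]'; python3 - <<'E'
from fit import *
o=arm.get_obs();im=arm.grab_frame("scene");cv2.imwrite("pics/s10.png",im)
z0=o["eef_pos"][2]-.0675;print(o["eef_pos"],z0)
crop("pics/s10.png","pics/s10c.png",180,120,320,250,4)
# only upper cover: box above
print(proj("scene",[[.585,-.055,z0],[.585,-.055,z0+.078],[.585,-.055,.084]]))
i=arm.camera_info("wrist");w=arm.grab_frame("wrist");cv2.imwrite("pics/w10.png",w)
E
```

```text
t: 10.35
eef_pos: [0.5844, -0.0585, 0.1793]
tool_rot: [-90.0, -0.0, -146.6]
wrist_force: [0.9, -0.7, -1.0]
grip_width: 0.0371
[ 0.58438816 -0.05854849  0.17929204] 0.11179203733190865
[[245.96683303 204.332681  ]
 [245.25780948 179.7760172 ]
 [246.20122466 212.45071398]]
```

View pics/s10c.png

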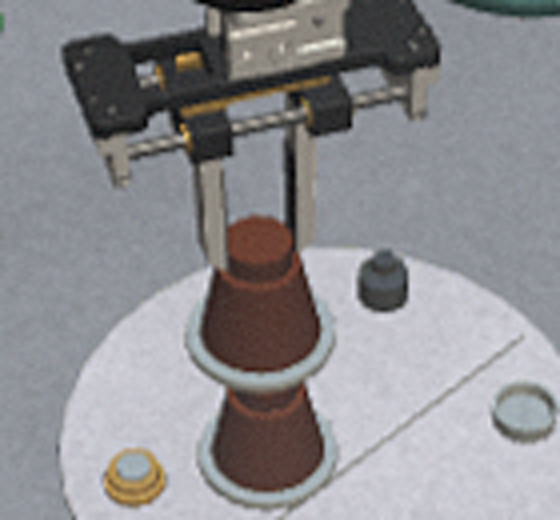

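View pics/w10.png

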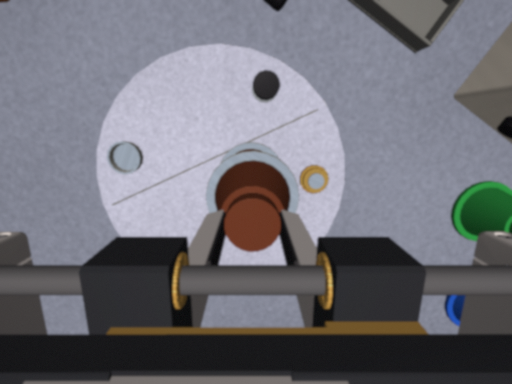

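```bash
python3 - <<'E'
from fit import *
im=cv2.imread("pics/s10.png")
for z0 in(.108,.1105,.113):print(z0,fit_standing("scene",im,(220,165,270,213),[.585,-.055],z0))
E
python3 go.py 0.585 -0.055 0.1
```

```text
0.108 (array([ 0.58104585, -0.05845816]), np.float64(55.015625), np.float64(848.0))
0.1105 (array([ 0.58356515, -0.05762423]), np.float64(57.828125), np.float64(848.0))
0.113 (array([ 0.585754  , -0.05688186]), np.float64(62.015625), np.float64(848.0))
t 10.45 tcp [ 0.5844 -0.0584  0.1793] rot [ -90.    -0.  -146.6] w 0.0372 F [-0.   0.3 -2.2]
shift cm [-0.24  7.93 -0.25] spin None
```

```bash
python3 -m pendant '[-0.25,0,-0.13,0, -0.25,2,-0.13,0, -0.25,4,-0.13,0, -0.25,5.5,-0.13,0, -0.25,6.5,-0.13,0, -0.25,7.5,-0.13,0, -0.25,8.1,-0.13,0, -0.25,8.1,-0.13,0]'; python3 - <<'E'
from fit import *
im=arm.grab_frame("scene");cv2.imwrite("pics/s11.png",im)
crop("pics/s11.png","pics/s11c.png",180,150,320,270,5)
E
python3 go.py 0.585 -0.055 0.0915
```

```text
t: 11.45
eef_pos: [0.5855, -0.0547, 0.0981]
tool_rot: [-90.0, -0.0, -146.5]
wrist_force: [0.5, 0.5, -1.2]
grip_width: 0.0373
t 11.5 tcp [ 0.5858 -0.0548  0.0986] rot [ -90.     0.  -146.5] w 0.0369 F [ 0.8  1.1 -1.3]
shift cm [ 0.08  0.71 -0.03] spin None
```

View pics/s11c.png

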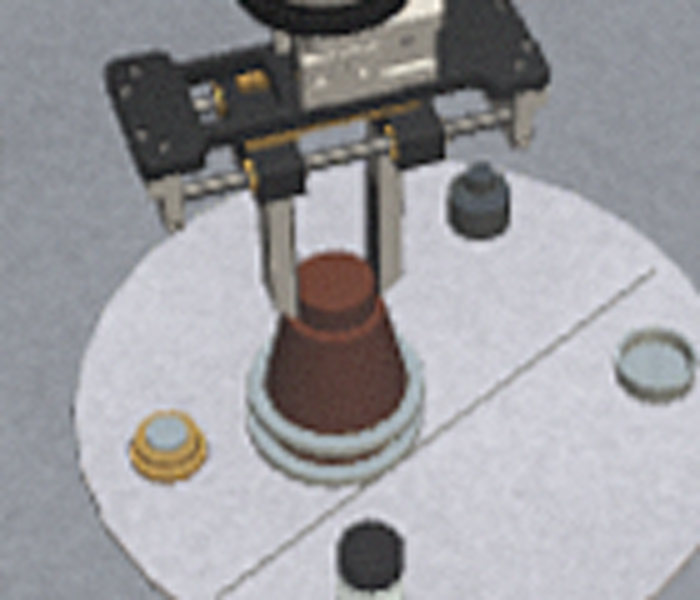

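Nearly home and concentric, with no contact force. I'll lower it the last 7 mm.

```bash
python3 -m pendant '[0,0.3,0,0, 0,0.5,0,0, 0,0.6,0,0, 0,0.7,0,0, 0,0.7,0,0]'; python3 go.py 0.585 -0.055 0.0915
```

```text
t: 12.12
eef_pos: [0.5857, -0.0549, 0.0916]
tool_rot: [-90.0, -0.0, -146.5]
wrist_force: [0.1, -0.3, -1.1]
grip_width: 0.0374
t 12.12 tcp [ 0.5857 -0.0549  0.0916] rot [ -90.    -0.  -146.5] w 0.0374 F [ 0.1 -0.3 -1.1]
shift cm [ 0.06  0.01 -0.03] spin None
```

```bash
python3 -m pendant '[0,0.1,0,0, 0,0.2,0,0, 0,0.2,0,0]'; python3 -m pendant '[0,0,0,0, 0,0,0,0, 0,0,0,0]' 5.5; python3 -m pendant '[0,-1,0,0, 0,-3,0,0, 0,-6,0,0, 0,-9,0,0, 0,-10,0,0, 0,-10,0,0]'; python3 - <<'E'
from fit import *
im=arm.grab_frame("scene");cv2.imwrite("pics/s12.png",im)
crop("pics/s12.png","pics/s12c.png",200,160,320,260,5)
print(fit_standing("scene",im,(225,185,275,238),[.585,-.055],.024))
print(fit_standing("scene",im,(370,180,425,228),[.431,.30],0))
E
python3 go.py 0.432 0.300 0.195 -146.5
```

```text
t: 12.5
eef_pos: [0.5858, -0.0549, 0.0915]
tool_rot: [-89.9, 0.0, -146.5]
wrist_force: [-4.3, -0.8, 7.3]
grip_width: 0.0372
t: 12.88
eef_pos: [0.5857, -0.0547, 0.0891]
tool_rot: [-90.0, -0.0, -146.5]
wrist_force: [0.3, -0.3, -1.5]
grip_width: 0.055
t: 13.62
eef_pos: [0.5861, -0.0548, 0.1902]
tool_rot: [-89.9, 0.1, -146.5]
wrist_force: [0.5, -0.0, -0.4]
grip_width: 0.0548
(array([ 0.58611331, -0.05425164]), np.float64(46.15625), np.float64(745.0))
(array([0.43109055, 0.29983976]), np.float64(51.5), np.float64(727.0))
t 13.68 tcp [ 0.5855 -0.0547  0.1888] rot [ -90.    -0.  -146.5] w 0.0549 F [ 0.6  0.  -0.1]
shift cm [ -6.78  -0.6  -38.05] spin -0.0
```

View pics/s12c.png

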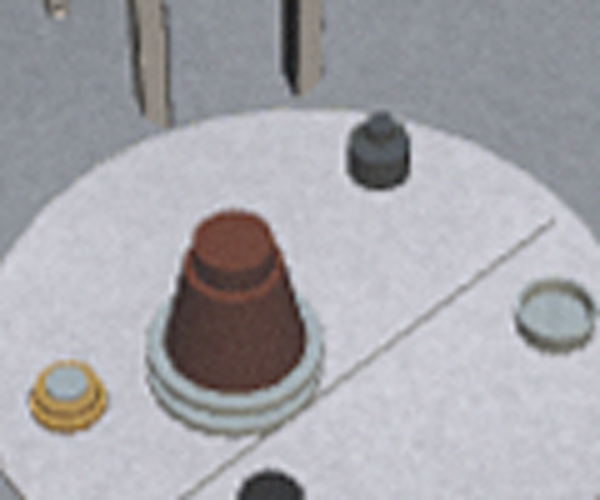

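```bash
python3 - <<'E'
from fit import *
crop("pics/s12.png","pics/s12b.png",350,160,460,300,4)
for uv,z in(((404,282),0),((419,232),.17)):print(onz("scene",*uv,z))
E
```

```text
[0.62510469 0.32175146 0.        ]
[0.62268223 0.31222516 0.17      ]
```

View pics/s12b.png

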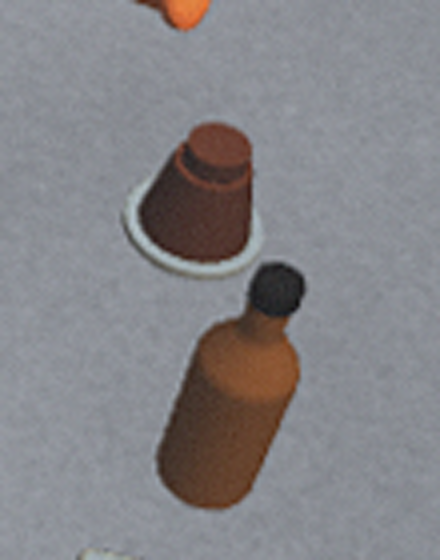

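```bash
python3 -c "
from cell import arm
print(arm.get_obs()['qpos'].round(1))"; python3 -m pendant '[-0.5,0,-3,0, -1.4,0,-8,0, -2.3,0,-13,0, -3.2,0,-18,0, -4.1,0,-23,0, -5,0,-28,0, -5.9,0,-33,0, -6.5,1,-36.5,0, -6.75,3,-38.1,0, -6.75,4,-38.1,0, -6.75,4,-38.1,0]' 6; python3 - <<'E'
from fit import *
i=arm.camera_info("wrist");im=arm.grab_frame("wrist");cv2.imwrite("pics/w13.png",im)
print(arm.get_obs()['qpos'].round(1))
p=proj("wrist",[[.431,.3,.039]],i)[0];print(p)
print(fit_standing("wrist",im,(int(p[0])-45,int(p[1])-48,int(p[0])+45,int(p[1])+32),[.431,.30],0.,i))
E
python3 go.py 0.432 0.300 0.067 -146.5
```

```text
[-10.9  10.1  74.7  -0.   95.2  45.6]
t: 15.05
eef_pos: [0.431, 0.2991, 0.1475]
tool_rot: [-90.0, -0.2, -146.5]
wrist_force: [0.3, 0.4, 0.2]
grip_width: 0.0599
[28.6  3.  87.1 -0.  90.  85.1]
[251.35915733 186.46525576]
(array([0.43116963, 0.29941496]), np.float64(149.390625), np.float64(2604.0))
t 15.1 tcp [0.4318 0.2992 0.1486] rot [-9.000e+01 -1.000e-01 -1.466e+02] w 0.06 F [1.  0.7 0.2]
shift cm [-0.08  8.16 -0.05] spin -0.1
```

View pics/w13.png

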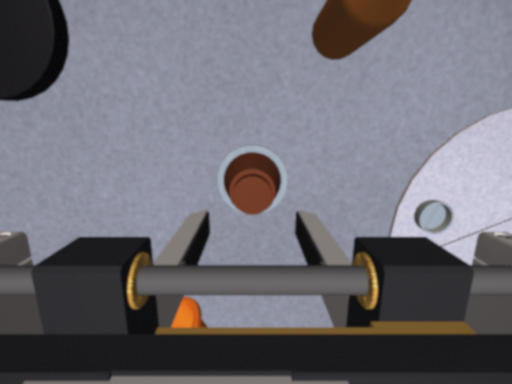

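```bash
python3 - <<'E'
from fit import *
for uv in((372,150),(390,150),(404,150)):print(onz("scene",*uv,.04))
E
```

```text
[0.2301893 0.2131991 0.04     ]
[0.21770205 0.26200549 0.04      ]
[0.20800594 0.2999027  0.04      ]
```

Orange is far away (0.2 m), so it's clear. Cover B is centred between the fingers; going down.

```bash
python3 -m pendant '[0,3,0,0, 0,6,0,0, 0,7.7,0,0, 0,8.2,0,0, 0,8.2,0,0]'; python3 -m pendant '[0,0,0,0, 0,0,0,0, 0,0,0,0, 0,0,0,0, 0,0,0,0]' 3 25; python3 -m pendant '[0,-1,0,0, 0,-3,0,0, 0,-6,0,0, 0,-9,0,0, 0,-12,0,0, 0,-13,0,0, 0,-13,0,0]';  python3 - <<'E'
from fit import *
o=arm.get_obs();im=arm.grab_frame("scene");cv2.imwrite("pics/s14.png",im);crop("pics/s14.png","pics/s14c.png",340,80,480,210,4)
p=proj("scene",[.431,.3,o["eef_pos"][2]-.067+.045])[0];print(o["eef_pos"],p)
for dz in(.065,.067,.069):print(fit_standing("scene",im,(int(p[0])-22,int(p[1])-25,int(p[0])+22,int(p[1])+25),[.431,.3],o["eef_pos"][2]-dz))
E
python3 go.py 0.585 -0.055 0.2
```

```text
t: 15.72
eef_pos: [0.4324, 0.3002, 0.0682]
tool_rot: [-90.0, 0.1, -146.5]
wrist_force: [-0.2, -0.3, 0.4]
grip_width: 0.0605
t: 16.35
eef_pos: [0.4323, 0.3003, 0.0682]
tool_rot: [-90.0, 0.1, -146.5]
wrist_force: [0.6, -0.9, 2.1]
grip_width: 0.0374
t: 17.23
eef_pos: [0.4317, 0.3003, 0.1974]
tool_rot: [-90.0, 0.0, -146.5]
wrist_force: [0.6, 0.7, -2.2]
grip_width: 0.0369
[0.43169967 0.30027174 0.19743935] [414.78831379 165.84292501]
(array([0.43435759, 0.29989252]), np.float64(445.03125), np.float64(1176.0))
(array([0.43223649, 0.30037292]), np.float64(443.0625), np.float64(1176.0))
(array([0.42923126, 0.30085372]), np.float64(440.875), np.float64(1176.0))
t 17.27 tcp [0.4312 0.3    0.1963] rot [-9.000e+01 -1.000e-01 -1.465e+02] w 0.0369 F [ 0.1 -0.5 -2.5]
shift cm [ 6.77 -0.36 38.09] spin None
```

View pics/s14c.png

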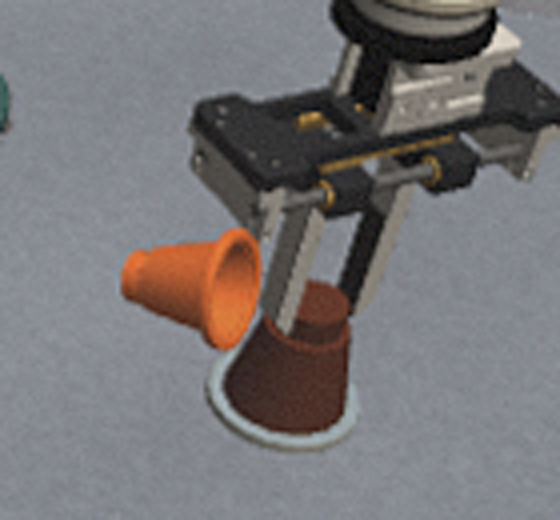

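```bash
python3 -m pendant '[0.5,0,3,0, 1.4,0,8,0, 2.3,0,13,0, 3.2,0,18,0, 4.1,0,23,0, 5,0,28,0, 5.9,0,33,0, 6.5,0,36.5,0, 6.75,0,38.1,0, 6.75,0,38.1,0, 6.75,0,38.1,0, 6.75,0,38.1,0]'; python3 - <<'E'
from fit import *
o=arm.get_obs();im=arm.grab_frame("scene");cv2.imwrite("pics/s15.png",im);crop("pics/s15.png","pics/s15c.png",180,120,320,250,4)
z=o["eef_pos"][2];print(o["eef_pos"],o["wrist_force"])
b=brown(im)
for d in(.0665,.068):
  f=int(proj("scene",[.629,-.055,z-d])[0][1]);print(f,fit_standing("scene",im,(220,140,270,f-4),[.585,-.055],z-d))
E
```

```text
t: 18.77
eef_pos: [0.5854, -0.0533, 0.1977]
tool_rot: [-90.0, 0.0, -146.4]
wrist_force: [0.9, -0.3, -2.7]
grip_width: 0.0371
[ 0.58539818 -0.05334351  0.19767515] [ 0.87701744 -0.34904651 -2.67978825]
212 (array([ 0.58543619, -0.0529569 ]), np.float64(127.453125), np.float64(937.0))
212 (array([ 0.58379194, -0.05347299]), np.float64(126.078125), np.float64(937.0))
```

View pics/s15c.png

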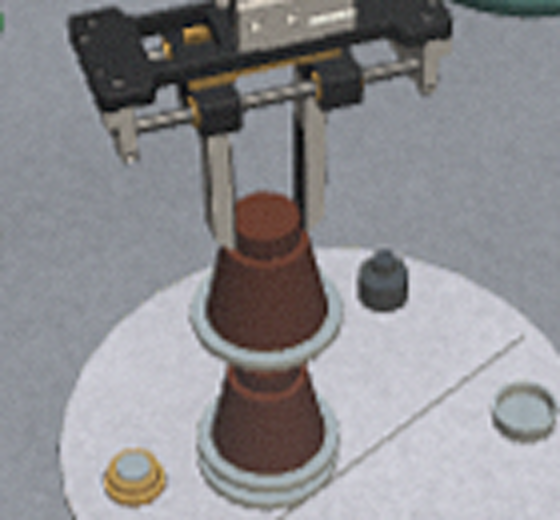

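```bash
python3 -m pendant '[0,0,0.13,0, 0,2,0.13,0, 0,4,0.13,0, 0,5.5,0.13,0, 0,6.5,0.13,0, 0,7.5,0.13,0, 0,8.1,0.13,0, 0,8.1,0.13,0]';python3 -m pendant '[0,0.3,0,0, 0,0.5,0,0, 0,0.6,0,0, 0,0.7,0,0, 0,0.8,0,0, 0,0.8,0,0]'
```

```text
t: 19.82
eef_pos: [0.5863, -0.0558, 0.1162]
tool_rot: [-90.0, -0.0, -146.5]
wrist_force: [0.6, -0.8, -1.8]
grip_width: 0.0371
t: 20.58
eef_pos: [0.5868, -0.0555, 0.1103]
tool_rot: [-90.0, 0.1, -146.5]
wrist_force: [-1.2, 1.9, 5.3]
grip_width: 0.0372
```

```bash
python3 -m pendant '[0,0,0,0, 0,0,0,0, 0,0,0,0]' 5.5; python3 -m pendant '[0,-1,0,0, 0,-3,0,0, 0,-6,0,0, 0,-9,0,0, 0,-10,0,0, 5,-10,0,0, 10,-10,0,0, 12,-10,0,0, 12,-10,0,0]'; python3 - <<'E'
from fit import *
im=arm.grab_frame("scene");cv2.imwrite("pics/s16.png",im)
crop("pics/s16.png","pics/s16c.png",190,155,330,275,5)
print(fit_standing("scene",im,(225,170,275,228),[.586,-.055],.042))
cv2.imwrite("pics/w16.png",arm.grab_frame("wrist"))
E
```

```text
t: 20.95
eef_pos: [0.5863, -0.0561, 0.1081]
tool_rot: [-90.0, -0.0, -146.5]
wrist_force: [0.1, 0.2, -0.2]
grip_width: 0.0551
t: 22.08
eef_pos: [0.486, -0.1224, 0.2084]
tool_rot: [-90.0, 0.0, -146.6]
wrist_force: [0.3, -0.2, 0.3]
grip_width: 0.055
(array([ 0.5861819 , -0.05542512]), np.float64(39.328125), np.float64(669.0))
```

View pics/s16c.png

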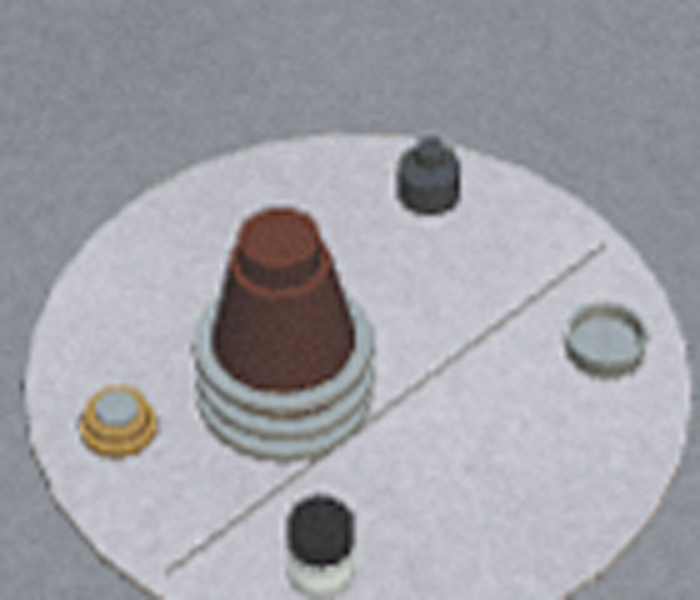

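View pics/w16.png

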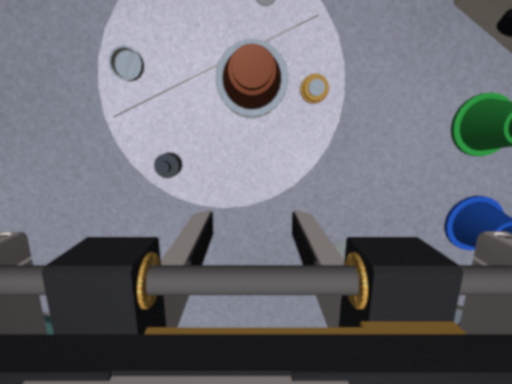

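View pics/s16.png

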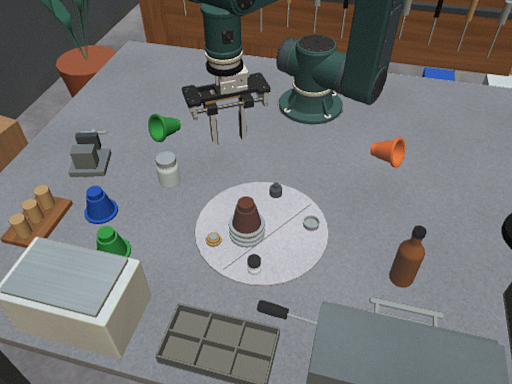

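The stack stands upright at pixel (245,222), with three flanges evenly spaced. The bystanders and look-alikes are in their places and the arm is clear, so I'm handing in.

```bash
python3 -c "
from cell import arm
print(arm.hand_in())"
```

```text
the job is handed in; nothing more can be done
None
```

The job is done and handed in at about 22 s of the 72 s allowed. I pushed the fallen cover level at its flange with the nearly closed fingers. It rolled over its flange edge and came down on its rim without being lifted off the board. I then gripped the cover left of the board in the scene picture and the one near the tall bottle, each by its top, and nested them over it in that order.

**Last checks:**
- **Stack:** the final pictures show one upright stack with three evenly spaced flanges, wholly on the board. It fits the expected 18 mm step per cover. The top cover's axis measures (0.586, -0.055), within about 1 mm of the covers below.
- **Forces:** the highest wrist reading was about 8 N, when the first nested cover seated. That is well under the limits.
- **Everything else:** by eye against the first scene picture, the bystanders and the blue, green and orange look-alikes stand where they were. The arm had backed well clear before I handed in.

No check failed. The wrist and scene cameras differed by about 1 mm on where the covers were, within their stated calibration. hand_in() reports no verdict, so the second after it was not checked.

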